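# Serve the macadamias by the turntable

### The job

First clear every empty half nutshell off the cabinet into the square waste tin. Then use the scoop to bring all the whole nuts from the long tray to the glass bowl, in as many scoops as it takes, without touching the nuts in the tray with the fingers (a nut spilled on the cabinet may be picked up by hand). Finish by laying the empty scoop flat in the middle of its coaster again, leaving the bowl, the tin and everything else where they stand.

Things in the scene. Friction and masses are not known exactly. Their poses are not given: they have to be found in the camera images.
- tray: long narrow bamboo nut tray, fixed, 252 (x) x 74 mm outside. Origin: centre of its underside. Inner floor 6 mm above it, 62 mm wide, flat from x -120 to 78 mm. Wall tops above the origin: sides 40 (66 beyond x 45), -x end 18, +x end 66 mm; walls 6 mm thick. Nuts start between x -36 and 79 mm; the -x end is left free for setting the scoop down
- tray_ramp (a point): foot of the tray's ramp, (78, 0, 6) mm in the tray's frame: from here to the +x end wall (x 120 mm) the floor rises at 35 degrees, so nuts pushed up it roll back into the scoop as it climbs the ramp with its lip tilted up; nuts left on the ramp roll back, even to the low -x end
- scoop: steel scoop, 0.13 kg, level on the coaster. Origin: centre of pan's underside, x towards its open front, z up. Pan 48 (x -24..24) x 52 mm outside, floor 2 mm; back wall 30 mm high; sides 2.5 mm thick, 24 mm high, none over the front 15 mm. A straight wooden handle rises backwards at 45 degrees from (-24,0,26) to (-84,0,86) mm, 18 mm wide along y, 14 mm thick
- scoop_grip (a point): point on the handle's axis, 55 mm up it: (-63, 0, 65) mm in the scoop's frame; where to grip, fingers closing along the scoop's y across the 18 mm width
- scoop_lip (a point): middle of the pan's front edge, underside: (24, 0, 0) mm in the scoop's frame
- coaster: square bamboo coaster, fixed, 110 x 110 x 8 mm, the scoop's place. Origin: centre of its underside
- bowl: round clear glass serving bowl, 0.6 kg, rim 150 mm across and 55 mm high, foot 68 mm across, wall 4 mm. Origin: centre of its underside
- tin: square open aluminium waste tin, 0.5 kg, 100 x 100 mm, 80 mm high, wall 3 mm. Origin: centre of its underside. Tin and bowl may have swapped places
- tumbler: glass tumbler, 76 mm across, 90 mm high, bystander. Origin: centre of its underside
- clamp: stainless record clamp, stepped disc 72 mm across, 42 mm high, bystander. Origin: centre of its underside
- remote: wooden remote control with a round silicone button, 150 (x) x 42 x 18 mm, bystander. Origin: centre of its underside
- dispenser: white plastic push dispenser of adapters, fixed, foot 90 x 70 mm, 134 mm high, bystander. Origin: centre of its underside
- nut0: whole brown macadamia, nearly round, 22 mm long (x) and 20 mm thick, 12 g, lying in the tray. Origin: its centre. Five to seven nuts are there, the others absent
- nut1: whole brown macadamia, nearly round, 22 mm long (x) and 20 mm thick, 12 g, lying in the tray. Origin: its centre. Five to seven nuts are there, the others absent
- nut2: whole brown macadamia, nearly round, 22 mm long (x) and 20 mm thick, 12 g, lying in the tray. Origin: its centre. Five to seven nuts are there, the others absent
- nut3: whole brown macadamia, nearly round, 22 mm long (x) and 20 mm thick, 12 g, lying in the tray. Origin: its centre. Five to seven nuts are there, the others absent
- nut4: whole brown macadamia, nearly round, 22 mm long (x) and 20 mm thick, 12 g, lying in the tray. Origin: its centre. Five to seven nuts are there, the others absent
- nut5: whole brown macadamia, nearly round, 22 mm long (x) and 20 mm thick, 12 g, lying in the tray. Origin: its centre. Five to seven nuts are there, the others absent
- nut6: whole brown macadamia, nearly round, 22 mm long (x) and 20 mm thick, 12 g, lying in the tray. Origin: its centre. Five to seven nuts are there, the others absent
- shell0: empty half nutshell lying dome up on the cabinet: round, 32 mm across with an upright 13 mm high rim, 21 mm high in all, 12 g. Origin: centre of its underside. Three or four shells are there, the others absent
- shell1: empty half nutshell lying dome up on the cabinet: round, 32 mm across with an upright 13 mm high rim, 21 mm high in all, 12 g. Origin: centre of its underside. Three or four shells are there, the others absent
- shell2: empty half nutshell lying dome up on the cabinet: round, 32 mm across with an upright 13 mm high rim, 21 mm high in all, 12 g. Origin: centre of its underside. Three or four shells are there, the others absent
- shell3: empty half nutshell lying dome up on the cabinet: round, 32 mm across with an upright 13 mm high rim, 21 mm high in all, 12 g. Origin: centre of its underside. Three or four shells are there, the others absent

How it is judged (in metres and radians):
On the way, in this order (a step that is already met when the one before it is completed fails the run):
1. every half shell is in the waste tin (x of shell0 in the frame of tin between -0.05 and 0.05 m and y of shell0 in the frame of tin between -0.05 and 0.05 m and height (world z) of each of shell0, shell1, shell2, shell3 below 0.07 m and x of shell1 in the frame of tin between -0.05 and 0.05 m and y of shell1 in the frame of tin between -0.05 and 0.05 m and x of shell2 in the frame of tin between -0.05 and 0.05 m and y of shell2 in the frame of tin between -0.05 and 0.05 m and x of shell3 in the frame of tin between -0.05 and 0.05 m and y of shell3 in the frame of tin between -0.05 and 0.05 m), for 0.2 s.
2. at least one nut is lifted clear of the tray in the scoop (((height (world z) of nut0 above 0.08 m and x of nut0 in the frame of scoop between -0.024 and 0.026 m and y of nut0 in the frame of scoop between -0.026 and 0.026 m and z of nut0 in the frame of scoop between 0.005 and 0.045 m) or (height (world z) of nut1 above 0.08 m and x of nut1 in the frame of scoop between -0.024 and 0.026 m and y of nut1 in the frame of scoop between -0.026 and 0.026 m and z of nut1 in the frame of scoop between 0.005 and 0.045 m) or (height (world z) of nut2 above 0.08 m and x of nut2 in the frame of scoop between -0.024 and 0.026 m and y of nut2 in the frame of scoop between -0.026 and 0.026 m and z of nut2 in the frame of scoop between 0.005 and 0.045 m) or (height (world z) of nut3 above 0.08 m and x of nut3 in the frame of scoop between -0.024 and 0.026 m and y of nut3 in the frame of scoop between -0.026 and 0.026 m and z of nut3 in the frame of scoop between 0.005 and 0.045 m) or (height (world z) of nut4 above 0.08 m and x of nut4 in the frame of scoop between -0.024 and 0.026 m and y of nut4 in the frame of scoop between -0.026 and 0.026 m and z of nut4 in the frame of scoop between 0.005 and 0.045 m) or (height (world z) of nut5 above 0.08 m and x of nut5 in the frame of scoop between -0.024 and 0.026 m and y of nut5 in the frame of scoop between -0.026 and 0.026 m and z of nut5 in the frame of scoop between 0.005 and 0.045 m) or (height (world z) of nut6 above 0.08 m and x of nut6 in the frame of scoop between -0.024 and 0.026 m and y of nut6 in the frame of scoop between -0.026 and 0.026 m and z of nut6 in the frame of scoop between 0.005 and 0.045 m))), for 0.2 s.
3. every nut is in the glass bowl (horizontal distance between each of nut0, nut1, nut2, nut3, nut4, nut5, nut6 and bowl below 0.068 m and z of each of nut0, nut1, nut2, nut3, nut4, nut5, nut6 in the frame of bowl below 0.06 m), for 0.2 s.
At the end, for the whole second after the job is handed in: Every half shell present lies inside the tin, every nut present lies inside the bowl (centre within 68 mm of the bowl's axis and below 60 mm over its foot), the scoop lies level (within 0.12 rad) on the coaster with its pan's centre within 35 mm of the coaster's, and all are at rest (all of step 1 and all of step 3 and horizontal distance between scoop and coaster below 0.035 m and angle between scoop's own z axis and vertical below 0.12 rad and z of scoop in the frame of coaster below 0.014 m and linear speed of each of nut0, nut1, nut2, nut3, nut4, nut5, nut6, shell0, shell1, shell2, shell3, scoop, bowl, tin below 0.03 m/s); the robot touches nothing.
It fails at once if the fingers touch a nut that is in the tray ((contact force between the fingers and nut0 above 0.3 N and z of nut0 in the frame of tray below 0.045 m and x of nut0 in the frame of tray between -0.12 and 0.12 m and y of nut0 in the frame of tray between -0.031 and 0.031 m) or (contact force between the fingers and nut1 above 0.3 N and z of nut1 in the frame of tray below 0.045 m and x of nut1 in the frame of tray between -0.12 and 0.12 m and y of nut1 in the frame of tray between -0.031 and 0.031 m) or (contact force between the fingers and nut2 above 0.3 N and z of nut2 in the frame of tray below 0.045 m and x of nut2 in the frame of tray between -0.12 and 0.12 m and y of nut2 in the frame of tray between -0.031 and 0.031 m) or (contact force between the fingers and nut3 above 0.3 N and z of nut3 in the frame of tray below 0.045 m and x of nut3 in the frame of tray between -0.12 and 0.12 m and y of nut3 in the frame of tray between -0.031 and 0.031 m) or (contact force between the fingers and nut4 above 0.3 N and z of nut4 in the frame of tray below 0.045 m and x of nut4 in the frame of tray between -0.12 and 0.12 m and y of nut4 in the frame of tray between -0.031 and 0.031 m) or (contact force between the fingers and nut5 above 0.3 N and z of nut5 in the frame of tray below 0.045 m and x of nut5 in the frame of tray between -0.12 and 0.12 m and y of nut5 in the frame of tray between -0.031 and 0.031 m) or (contact force between the fingers and nut6 above 0.3 N and z of nut6 in the frame of tray below 0.045 m and x of nut6 in the frame of tray between -0.12 and 0.12 m and y of nut6 in the frame of tray between -0.031 and 0.031 m)).
It fails at once if a bystander (tumbler, clamp, remote) is moved more than 30 mm (distance of any of tumbler, clamp, remote from where it was at the start of the episode above 0.03 m).
It fails at once if the bowl or the tin is shoved more than 40 mm or tipped (distance of any of bowl, tin from where it was at the start of the episode above 0.04 m or angle between any of bowl, tin's own z axis and vertical above 0.5 rad).
Of nut0, nut1, nut2, nut3, nut4, nut5, nut6 only 5 to 7 are there at a start; the rules pass over those that are not, and their reading is None.
Of shell0, shell1, shell2, shell3 only 3 to 4 are there at a start; the rules pass over those that are not, and their reading is None.
At some moment in a run one of shell0, shell1, shell2, shell3 may be knocked a few centimetres aside while the robot is not near it.
It also fails if it takes over 210 s, if anything falls off the work surface, if the arm or the gripper's body presses on something with over 40 N, if the wrist force passes 120 N, or if a joint passes its speed limit or range.

### The arm

A 7-joint arm with a two-finger parallel gripper is mounted at the origin on the work surface. World frame = base frame: x ahead of the robot, y to its left, z up, the work surface at z = 0. Lengths are in mm, angles in rad, forces in N, time in s.
With the tool pointing down it reaches from about 400 to 850 mm from the base axis. Payload 10.4 kg.
Tool frame: the origin (TCP) lies midway between the tips of the shut fingers; the grasp point (between the pads) lies r.grasp_offset behind it (r.grasp_offset is the distance from the TCP to the grasp point, in mm); z points along the fingers, y is the line along which they close (so a half turn about z gives the same grasp; the last joint's range is limited). The gripper opens to 87 mm and grips with 3 to 60 N. Pads are 19 mm wide; open, the fingers measure 117 mm over their backs; the gripper's body (75 mm by 190 mm) begins 51 mm behind the grasp point.
Start: joints at [1.191, 0.332, -0.065, 1.46, 0.022, 1.35, -0.088], TCP at [218.321, -585.652, 222.576] pointing down, gripper open.
Joint ranges: [-2.6, 2.6], [-0.5, 2.12], [-1.47, 1.34], [0.16, 2.42], [-1.27, 4.41], [0.06, 2.06], [-2.6, 2.6]. Speed limits (rad/s): [2.22, 2.22, 2.79, 2.79, 3.14, 3.14, 3.14].

### API

Orientations are given as a unit quaternion [w, x, y, z].
In Python, from cell import r gives the robot as it stands.
- The arm moves only by the tool step_arm, never from a script. Its argument "motion" is a list of rows, each a list of 7 numbers: the shift along the tool's x, y, z in mm, then the turn, a rotation vector about the tool's x, y, z in rad, then the finger opening in mm, from 0 to 87. A call has 1 to 12 rows; each row is the pose to reach, as a shift and turn from the pose commanded when the call began, along the tool's axes at that moment; what a row does not reach only later rows make up. A row lasts 1/8 s, in which the tool goes at most 62.5 mm and 10.7 degrees, less where a joint would pass 70% of its speed; a pose out of reach is approached as far as the arm can. A call with a gripper value outside its range is refused whole. The fingers move at their own pace and stop on an object; "newtons" is the grip in N (left out, the last holds). Time passes only in rows, so rows that repeat a pose let the fingers close. It gives the time, the measured TCP pose, the force, the opening and the grip force at its end, in the units of the state.
- r.sense(): the state, without advancing time (a new reading comes with each control period).
- r.camera(name): name is "scene" or "top"; returns a dict with "color" (480x640x3 uint8, blue, green, red), "fx", "fy", "cx", "cy" (pixels), "camera_from_world" (4x4, takes a point from world to camera coordinates). Camera axes: x right, y down, z forward; pixel columns grow to the right and rows downward; lengths in mm; the calibration is good to about 2 mm. A picture is of the moment at which its call begins. There is no depth.
- r.close_job(): hands the job in; it is judged then, once.
The state is a dict: "time": time; "joints": joint angles; "qd": joint speeds; "joint_efforts": joint torques, N m; "tcp_pos": TCP position; "ee_rot": TCP orientation; "ft_force": force on the tool from outside, world axes, zero at the start; "moment": the same for the moment, N m; "gripper_width": finger opening in mm; "grip_force": force on a finger pad.
Only numpy, scipy, OpenCV 4.12 (cv2) and the standard library are available. Lean on these libraries where they do the work, as an engineer would, in place of code of your own. Each camera call takes 0.05 s, during which the arm holds its last target. There are 200 camera calls.

## Working session

There is one attempt and no reset: what is moved stays moved. The work goes in short steps, Python scripts to look and compute and a tool call to move; the robot and the scene stay as the last step left them, time stands still between calls to the robot, and variables do not carry over. Pictures are saved under pics/ and viewed, at most 14 in all, crops included, and the job is handed in when it is done.

Besides the shell and the picture viewer there is one more tool, called after "Emit:" by a JSON object that holds its "method" and its "body", one argument or row to a line. step_arm: Moves the arm, as the interface text tells. Its arguments: {"type":"object","properties":{"motion":{"type":"array"},"newtons":{"type":"number"}},"required":["motion"]}

```bash
ls; mkdir -p pics
python3 - <<'E'
from cell import r
import cv2,numpy as np
np.set_printoptions(suppress=True,precision=3)
for n in("scene","top"):
    c=r.camera(n);cv2.imwrite(f"pics/{n}0.png",c["color"]);print(n,c["fx"],c["fy"],c["cx"],c["cy"]);print(c["camera_from_world"])
print(r.sense(),r.grasp_offset)
E
```

```text
pics
scene 531.7682220191823 531.7682220191823 324.6131918822854 247.47946125607436
[[   0.865    0.502   -0.002 -469.656]
 [   0.386   -0.666   -0.638 -187.687]
 [  -0.322    0.551   -0.77  1311.436]
 [   0.       0.       0.       1.   ]]
top 553.8270122932372 553.8270122932372 316.2968762137213 243.3802020366774
[[   0.014   -1.       0.015  -35.423]
 [  -0.988   -0.016   -0.154  546.422]
 [   0.155   -0.013   -0.988 1379.437]
 [   0.       0.       0.       1.   ]]
{'time': 0.1, 'joints': array([ 1.191,  0.333, -0.065,  1.461,  0.022,  1.35 , -0.089]), 'qd': array([ 0.   ,  0.001,  0.   , -0.002,  0.001, -0.001,  0.001]), 'joint_efforts': array([  0.001, -62.454,   0.025, -39.071,  -0.062,   0.037,   0.   ]), 'tcp_pos': array([ 218.128, -585.32 ,  221.845]), 'ee_rot': array([-0.001,  0.984,  0.177, -0.   ]), 'ft_force': array([-0.309, -0.231,  0.164]), 'moment': array([ 0.001, -0.024, -0.011]), 'grip_force': 0.0, 'gripper_width': 86.44888879522611} 18.700000000000003
```

View pics/top0.png

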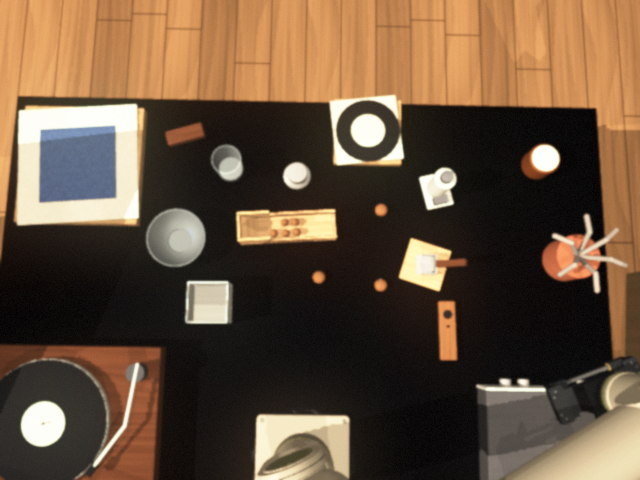

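View pics/scene0.png

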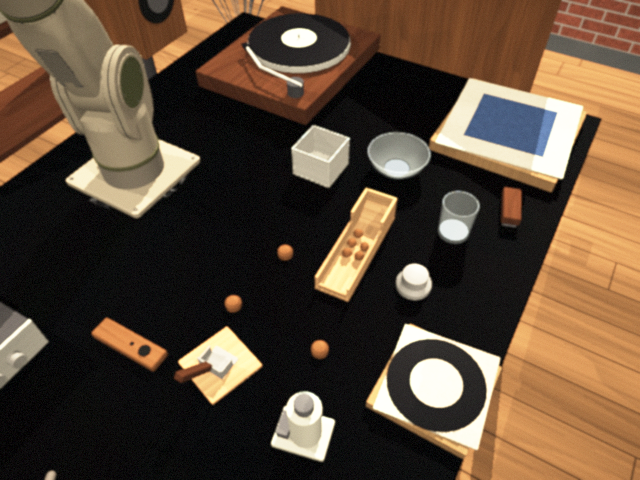

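The top picture shows three shells at (381,210), (319,277) and (380,285). The tray spans (237..337, 226) with its ramp end on the left. The bowl is at (176,238), the tin at (208,302), and the scoop on its coaster at (425,265) with the handle to the right. Next I'll enlarge crops.

```bash
cat > h.py <<'E'
import numpy as np,cv2
from scipy.spatial.transform import Rotation as R
from cell import r
np.set_printoptions(suppress=True,precision=2)
def unproj(c,u,v,z):
    T=c["camera_from_world"];Rm=T[:3,:3];o=-Rm.T@T[:3,3]
    d=Rm.T@np.array([(u-c["cx"])/c["fx"],(v-c["cy"])/c["fy"],1])
    return o+d*(z-o[2])/d[2]
def proj(c,p):
    q=c["camera_from_world"]@np.append(p,1);return np.array([c["fx"]*q[0]/q[2]+c["cx"],c["fy"]*q[1]/q[2]+c["cy"]])
def crop(c,x0,y0,x1,y1,s,f):
    im=cv2.resize(c["color"][y0:y1,x0:x1],None,fx=s,fy=s,interpolation=cv2.INTER_CUBIC);cv2.imwrite(f,im)
def rot():
    q=r.sense()["ee_rot"];return R.from_quat([q[1],q[2],q[3],q[0]])
def local(p,Rt=None):
    """world target tcp (and Rotation) -> shift and rotvec in current tool axes (measured)"""
    s=r.sense();A=rot();d=A.inv().apply(np.array(p)-s["tcp_pos"])
    w=(A.inv()*Rt).as_rotvec() if Rt is not None else np.zeros(3)
    return d,w
def down(yaw):
    """tool z down; closing axis y at angle yaw from world x"""
    y=np.array([np.cos(yaw),np.sin(yaw),0]);z=np.array([0,0,-1.]);x=np.cross(y,z)
    return R.from_matrix(np.array([x,y,z]).T)
E
python3 - <<'E'
from h import *
c=r.camera("top")
crop(c,225,190,475,340,3.2,"pics/a.png")
d=r.camera("scene");crop(d,165,180,405,410,2.6,"pics/b.png")
crop(c,140,195,350,335,3.8,"pics/c.png")
for n,(u,v,z) in dict(sA=(381,210,10),sB=(319,277,10),sC=(380,285,10),trayL=(237,212,50)).items():print(n,unproj(c,u,v,z))
for n,(u,v) in dict(A=(319,349),B=(285,253),C=(233,303)).items():print(n,unproj(d,u,v,10))
E
```

```text
sA [ 644.65 -198.05   10.  ]
sB [463.57 -35.7   10.  ]
sC [ 445.2  -194.69   10.  ]
trayL [624.04 178.21  50.  ]
A [ 646.81 -199.04   10.  ]
B [467.68 -37.95  10.  ]
C [ 447.87 -196.51   10.  ]
```

View pics/a.png

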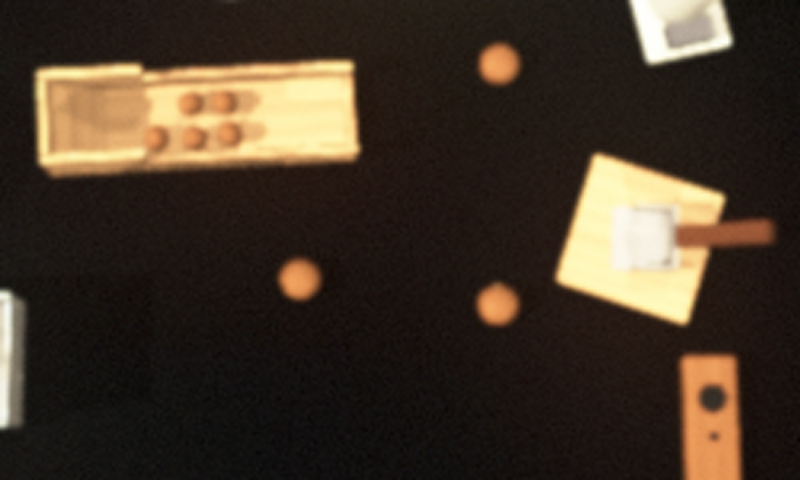

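View pics/b.png

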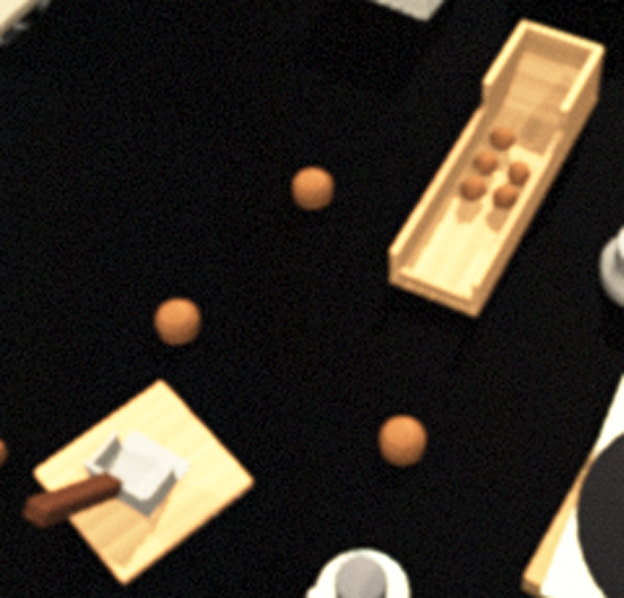

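View pics/c.png

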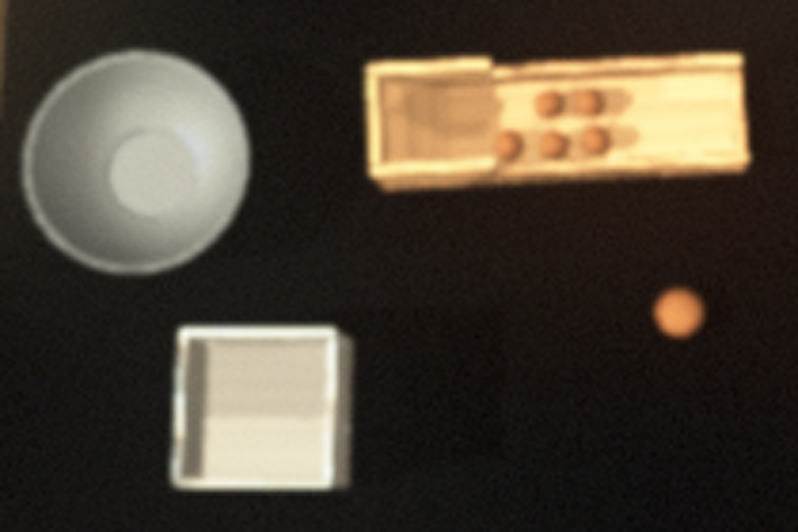

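Five nuts are in the tray, two in the row farther from the robot and three in the near row. The scoop's lip is at crop-a x≈613 and its handle end at (773,231). I'll compute poses next.

Run:
```python
from h import *
c=r.camera("top");d=r.camera("scene")
a=lambda x,y,z:unproj(c,225+x/3.2,190+y/3.2,z)
b=lambda x,y,z:unproj(d,165+x/2.6,180+y/2.6,z)
cc=lambda x,y,z:unproj(c,140+x/3.8,195+y/3.8,z)
print("shells",[a(*p,10) for p in((499,64),(300,279),(498,304))],[b(*p,10) for p in((403,440),(313,188),(178,321))])
print("tray40",a(354,62,40),a(358,157,40),cc(742,54,40),cc(747,165,40)); print("tray66",cc(366,64,66),cc(378,185,66),cc(370,178,66),cc(490,57,66))
print("tray b66",b(526,19,66),b(603,47,66),"b40/18",b(392,250,40),b(482,298,40),b(475,316,0))
print("coaster",[a(*p,8) for p in((597,153),(724,196),(687,325),(556,282))],[b(*p,8) for p in((161,380),(253,481),(125,583),(34,470))])
print("lip",a(614,206,10),a(614,270,10),b(139,432,10),b(186,467,10),"back top",a(678,205,38),a(678,270,38))
print("handle end",a(773,231,94),b(38,510,94))
print("bowl",[cc(*p,55) for p in((22,162),(250,160),(136,50),(134,272))]); print("tin",[cc(*p,80) for p in((178,327),(340,327),(337,488),(172,488))])
print("nuts",[a(*p,16) for p in((156,138),(194,138),(231,134),(191,103),(223,101))],[b(*p,16) for p in((502,138),(486,162),(518,173),(472,188),(505,196))])
```

```text
shells [array([ 644.65, -197.88,   10.  ]), array([463.07, -35.05,  10.  ]), array([ 445.22, -196.32,   10.  ])] [array([ 648.65, -198.52,   10.  ]), array([467.36, -35.94,  10.  ]), array([ 449.31, -196.93,   10.  ])]
tray40 [637.61 -75.96  40.  ] [559.47 -79.88  40.  ] [638.03 -75.02  40.  ] [561.13 -79.1   40.  ]
tray66 [621.02 177.81  66.  ] [539.26 166.88  66.  ] [543.87 172.35  66.  ] [627.26  95.1   66.  ]
tray b66 [551.28 174.8   66.  ] [622.48 177.19  66.  ] b40/18 [567.48 -76.65  40.  ] [648.04 -81.22  40.  ] [639.48 -73.72   0.  ]
coaster [array([ 571.41, -278.93,    8.  ]), array([ 537.27, -383.35,    8.  ]), array([ 430.67, -350.63,    8.  ]), array([ 464.09, -244.06,    8.  ])] [array([ 468.46, -244.38,    8.  ]), array([ 573.56, -277.97,    8.  ]), array([ 542.1 , -382.36,    8.  ]), array([ 435.33, -348.3 ,    8.  ])]
lip [ 527.19 -292.     10.  ] [ 474.46 -291.27   10.  ] [ 481.82 -287.83   10.  ] [ 527.4  -293.43   10.  ] back top [ 524.95 -338.18   38.  ] [ 472.4  -337.16   38.  ]
handle end [ 498.02 -398.31   94.  ] [ 500.83 -394.08   94.  ]
bowl [array([552.54, 406.05,  55.  ]), array([556.45, 254.33,  55.  ]), array([630.27, 334.3 ,  55.  ]), array([479.92, 327.6 ,  55.  ])]
tin [array([441.79, 291.22,  80.  ]), array([443.43, 186.4 ,  80.  ]), array([339.97, 184.34,  80.  ]), array([338.44, 289.86,  80.  ])]
nuts [array([576.43,  84.59,  16.  ]), array([576.96,  53.49,  16.  ]), array([580.8 ,  23.26,  16.  ]), array([606.11,  56.62,  16.  ]), array([608.23,  30.37,  16.  ])] [array([578.19,  85.1 ,  16.  ]), array([579.07,  55.15,  16.  ]), array([607.42,  57.9 ,  16.  ]), array([582.34,  25.03,  16.  ]), array([609.49,  31.1 ,  16.  ])]
```

Emit:
{"method": "step_arm", "body": {
  "motion": [
    [536, -214, 100, 0, 0, -1.215, 60],
    [536, -214, 122, 0, 0, -1.215, 60],
    [536, -214, 122, 0, 0, -1.215, 60],
    [536, -214, 122, 0, 0, -1.215, 60],
    [536, -214, 122, 0, 0, -1.215, 60],
    [536, -214, 122, 0, 0, -1.215, 60],
    [536, -214, 122, 0, 0, -1.215, 60],
    [536, -214, 122, 0, 0, -1.215, 60],
    [536, -214, 122, 0, 0, -1.215, 60],
    [536, -214, 122, 0, 0, -1.215, 60],
    [536, -214, 122, 0, 0, -1.215, 60],
    [536, -214, 122, 0, 0, -1.215, 60]
  ],
  "newtons": 12
}}

```text
time: 1.8
tcp_pos: [645.2, -199.3, 100.6]
ee_rot: [0.0, 0.707, 0.707, -0.0]
ft_force: [0.0, -1.2, -0.9]
gripper_width: 60.1
grip_force: 0.0
```

Run:
```python
from h import *
s=r.sense();print(s["tcp_pos"],rot().as_matrix(),s["joints"],local([646.5,-198,3],down(0)))
```

```text
[ 645.2  -199.29  100.58] [[ 0.  1. -0.]
 [ 1. -0. -0.]
 [-0. -0. -1.]] [ 0.55  0.57 -0.45  1.43  0.26  1.2   0.07] (array([ 1.38,  1.34, 97.58]), array([-0.,  0., -0.]))
```

Emit:
{"method": "step_arm", "body": {
  "motion": [
    [1, 1, 50, 0, 0, 0, 60],
    [1, 1, 97, 0, 0, 0, 60],
    [1, 1, 97, 0, 0, 0, 60],
    [1, 1, 97, 0, 0, 0, 25],
    [1, 1, 97, 0, 0, 0, 25],
    [1, 1, 97, 0, 0, 0, 25],
    [1, 1, 97, 0, 0, 0, 25],
    [1, 1, 97, 0, 0, 0, 25],
    [1, 1, 60, 0, 0, 0, 25],
    [1, 1, 0, 0, 0, 0, 25],
    [1, 1, -40, 0, 0, 0, 25],
    [1, 1, -40, 0, 0, 0, 25]
  ]
}}

```text
time: 3.3
tcp_pos: [648.9, -197.0, 144.7]
ee_rot: [0.003, 0.707, 0.707, 0.002]
ft_force: [-0.0, -0.1, -1.1]
gripper_width: 30.5
grip_force: 12.0
```

Emit:
{"method": "step_arm", "body": {
  "motion": [
    [418, -254, 0, 0, 0, 0, 25],
    [418, -254, 0, 0, 0, 0, 25],
    [418, -254, 0, 0, 0, 0, 25],
    [418, -254, 0, 0, 0, 0, 25],
    [418, -254, 0, 0, 0, 0, 25],
    [418, -254, 0, 0, 0, 0, 25],
    [418, -254, 0, 0, 0, 0, 25],
    [418, -254, 0, 0, 0, 0, 25],
    [418, -254, 0, 0, 0, 0, 25],
    [418, -254, 0, 0, 0, 0, 25],
    [418, -254, 0, 0, 0, 0, 25]
  ]
}}

```text
time: 4.68
tcp_pos: [393.0, 219.6, 140.1]
ee_rot: [-0.0, 0.708, 0.707, -0.0]
ft_force: [0.4, 0.1, 0.2]
gripper_width: 31.3
grip_force: 12.0
```

Run:
```python
from h import *
c=r.camera("scene");cv2.imwrite("pics/d.png",c["color"])
s=r.sense();print(s["tcp_pos"],s["gripper_width"],s["joints"],local([393,220,60],down(0)))
```

```text
[392.99 219.66 140.23] 30.830665739768243 [ 0.19  0.07 -0.81  1.97  0.06  1.12 -0.65] (array([ 0.36,  0.05, 80.23]), array([-0.,  0., -0.]))
```

View pics/d.png

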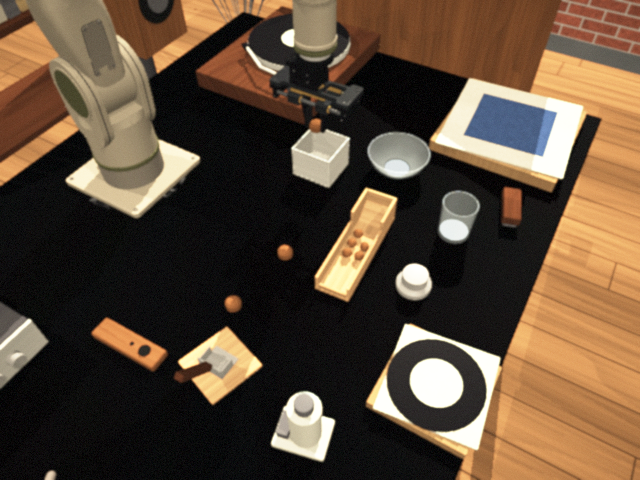

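The shell at (316,126) is held over the tin. The other two have not moved (285,253 and 233,303). I'll lower it, release and come back up.

Emit:
{"method": "step_arm", "body": {
  "motion": [
    [0, 0, 50, 0, 0, 0, 25],
    [0, 0, 85, 0, 0, 0, 25],
    [0, 0, 85, 0, 0, 0, 25],
    [0, 0, 85, 0, 0, 0, 46],
    [0, 0, 85, 0, 0, 0, 46],
    [0, 0, 85, 0, 0, 0, 46],
    [0, 0, 50, 0, 0, 0, 46],
    [0, 0, 0, 0, 0, 0, 46],
    [0, 0, 0, 0, 0, 0, 60],
    [0, 0, 0, 0, 0, 0, 60]
  ]
}}

```text
time: 5.98
tcp_pos: [392.5, 220.6, 140.6]
ee_rot: [0.0, 0.707, 0.707, 0.0]
ft_force: [0.0, 0.2, -0.2]
gripper_width: 56.7
grip_force: 0.0
```

Emit:
{"method": "step_arm", "body": {
  "motion": [
    [-255, 73, 0, 0, 0, 0, 60],
    [-255, 73, 0, 0, 0, 0, 60],
    [-255, 73, 0, 0, 0, 0, 60],
    [-255, 73, 0, 0, 0, 0, 60],
    [-255, 73, 0, 0, 0, 0, 60],
    [-255, 73, 60, 0, 0, 0, 60],
    [-255, 73, 60, 0, 0, 0, 60]
  ]
}}

```text
time: 6.85
tcp_pos: [462.0, -33.1, 76.9]
ee_rot: [-0.004, 0.706, 0.708, -0.002]
ft_force: [-0.8, 0.5, -0.2]
gripper_width: 59.9
grip_force: 0.0
```

Run:
```python
from h import *
c=r.camera("scene");
hsv=cv2.cvtColor(c["color"],cv2.COLOR_BGR2HSV);m=cv2.inRange(hsv,(3,130,90),(18,255,255))
n,l,st,ce=cv2.connectedComponentsWithStats(m)
for i in range(1,n):
    if 100<st[i,4]<500 and abs(st[i,2]-st[i,3])<6:print(st[i],ce[i],unproj(c,*ce[i],10))
print(local([465.5,-35.5,4],down(0)))
```

```text
[277 244  16  16 199] [284.85 251.57] [465.28 -34.81  10.  ]
[225 295  16  17 220] [232.55 303.08] [ 447.21 -197.11   10.  ]
(array([-2.62,  1.99, 75.4 ]), array([-0., -0.,  0.]))
```

Emit:
{"method": "step_arm", "body": {
  "motion": [
    [0, 0, 0, 0, 0, 0, 60],
    [0, 0, 50, 0, 0, 0, 60],
    [0, 0, 76, 0, 0, 0, 60],
    [0, 0, 76, 0, 0, 0, 60],
    [0, 0, 76, 0, 0, 0, 25],
    [0, 0, 76, 0, 0, 0, 25],
    [0, 0, 76, 0, 0, 0, 25],
    [0, 0, 76, 0, 0, 0, 25],
    [0, 0, 76, 0, 0, 0, 25],
    [0, 0, 30, 0, 0, 0, 25],
    [0, 0, -30, 0, 0, 0, 25],
    [0, 0, -60, 0, 0, 0, 25]
  ]
}}

```text
time: 8.4
tcp_pos: [466.7, -34.0, 143.6]
ee_rot: [0.001, 0.707, 0.708, 0.001]
ft_force: [0.9, 0.4, -0.9]
gripper_width: 31.2
grip_force: 12.0
```

Emit:
{"method": "step_arm", "body": {
  "motion": [
    [290, -73, -2, 0, 0, 0, 25],
    [290, -73, -2, 0, 0, 0, 25],
    [290, -73, -2, 0, 0, 0, 25],
    [290, -73, -2, 0, 0, 0, 25],
    [290, -73, -2, 0, 0, 0, 25],
    [290, -73, -2, 0, 0, 0, 25],
    [290, -73, -2, 0, 0, 0, 25],
    [290, -73, -2, 0, 0, 0, 25]
  ]
}}

```text
time: 9.4
tcp_pos: [392.8, 254.5, 142.3]
ee_rot: [0.0, 0.708, 0.707, -0.0]
ft_force: [-0.2, 0.3, -0.4]
gripper_width: 31.2
grip_force: 12.0
```

Emit:
{"method": "step_arm", "body": {
  "motion": [
    [0, 0, 50, 0, 0, 0, 25],
    [0, 0, 85, 0, 0, 0, 25],
    [0, 0, 85, 0, 0, 0, 25],
    [0, 0, 85, 0, 0, 0, 46],
    [0, 0, 85, 0, 0, 0, 46],
    [0, 0, 85, 0, 0, 0, 46],
    [0, 0, 50, 0, 0, 0, 46],
    [0, 0, 0, 0, 0, 0, 46],
    [0, 0, 0, 0, 0, 0, 60],
    [0, 0, 0, 0, 0, 0, 60]
  ]
}}

```text
time: 10.65
tcp_pos: [392.4, 255.6, 142.5]
ee_rot: [0.0, 0.707, 0.707, 0.0]
ft_force: [0.2, -0.2, -0.1]
gripper_width: 56.7
grip_force: 0.0
```

Emit:
{"method": "step_arm", "body": {
  "motion": [
    [-452, 54, 0, 0, 0, 0, 60],
    [-452, 54, 0, 0, 0, 0, 60],
    [-452, 54, 0, 0, 0, 0, 60],
    [-452, 54, 0, 0, 0, 0, 60],
    [-452, 54, 0, 0, 0, 0, 60],
    [-452, 54, 0, 0, 0, 0, 60],
    [-452, 54, 0, 0, 0, 0, 60],
    [-452, 54, 0, 0, 0, 0, 60],
    [-452, 54, 50, 0, 0, 0, 60],
    [-452, 54, 60, 0, 0, 0, 60],
    [-452, 54, 60, 0, 0, 0, 60],
    [-452, 54, 60, 0, 0, 0, 60]
  ]
}}

```text
time: 12.15
tcp_pos: [447.7, -195.9, 84.0]
ee_rot: [0.001, 0.706, 0.708, 0.0]
ft_force: [-0.3, -0.1, 0.1]
gripper_width: 60.3
grip_force: 0.0
```

Run:
```python
from h import *
c=r.camera("scene");
hsv=cv2.cvtColor(c["color"],cv2.COLOR_BGR2HSV);m=cv2.inRange(hsv,(3,130,90),(18,255,255))
n,l,st,ce=cv2.connectedComponentsWithStats(m)
for i in range(1,n):
    if 60<st[i,4]<500 and abs(st[i,2]-st[i,3])<8:print(st[i],ce[i],unproj(c,*ce[i],10))
print(local([446,-197,4],down(0)))
```

```text
[252   0   9  16 102] [255.56   6.77] [-211.99  827.32   10.  ]
[628   6  12  10  91] [634.37  10.37] [ 918.3  1449.61   10.  ]
[225 295  17  17 234] [232.79 302.77] [ 447.19 -196.28   10.  ]
(array([-0.79, -1.93, 80.02]), array([0., 0., 0.]))
```

Emit:
{"method": "step_arm", "body": {
  "motion": [
    [0, -1, 50, 0, 0, 0, 60],
    [0, -1, 80, 0, 0, 0, 60],
    [0, -1, 80, 0, 0, 0, 60],
    [0, -1, 80, 0, 0, 0, 25],
    [0, -1, 80, 0, 0, 0, 25],
    [0, -1, 80, 0, 0, 0, 25],
    [0, -1, 80, 0, 0, 0, 25],
    [0, -1, 80, 0, 0, 0, 25],
    [0, -1, 30, 0, 0, 0, 25],
    [0, -1, -30, 0, 0, 0, 25],
    [0, -1, -60, 0, 0, 0, 25],
    [0, -1, -60, 0, 0, 0, 25]
  ]
}}

```text
time: 13.7
tcp_pos: [447.2, -196.7, 144.9]
ee_rot: [0.002, 0.707, 0.707, 0.001]
ft_force: [-0.0, 0.5, -0.6]
gripper_width: 30.9
grip_force: 12.0
```

Emit:
{"method": "step_arm", "body": {
  "motion": [
    [434, -54, -2, 0, 0, 0, 25],
    [434, -54, -2, 0, 0, 0, 25],
    [434, -54, -2, 0, 0, 0, 25],
    [434, -54, -2, 0, 0, 0, 25],
    [434, -54, -2, 0, 0, 0, 25],
    [434, -54, -2, 0, 0, 0, 25],
    [434, -54, -2, 0, 0, 0, 25],
    [434, -54, -2, 0, 0, 0, 25],
    [434, -54, -2, 0, 0, 0, 25],
    [434, -54, -2, 0, 0, 0, 25],
    [434, -54, -2, 0, 0, 0, 25]
  ]
}}

```text
time: 15.08
tcp_pos: [391.7, 236.7, 144.3]
ee_rot: [0.0, 0.707, 0.707, -0.0]
ft_force: [0.2, -0.5, -0.5]
gripper_width: 31.6
grip_force: 12.0
```

Emit:
{"method": "step_arm", "body": {
  "motion": [
    [0, 0, 50, 0, 0, 0, 25],
    [0, 0, 85, 0, 0, 0, 25],
    [0, 0, 85, 0, 0, 0, 25],
    [0, 0, 85, 0, 0, 0, 46],
    [0, 0, 85, 0, 0, 0, 46],
    [0, 0, 85, 0, 0, 0, 46],
    [0, 0, 50, 0, 0, 0, 46],
    [0, 0, 0, 0, 0, 0, 46],
    [0, 0, 0, 0, 0, 0, 46],
    [0, 0, 0, 0, 0, 0, 46]
  ]
}}

```text
time: 16.32
tcp_pos: [391.5, 237.5, 144.5]
ee_rot: [0.001, 0.707, 0.707, 0.0]
ft_force: [-0.1, -0.5, -0.1]
gripper_width: 46.4
grip_force: 0.0
```

Emit:
{"method": "step_arm", "body": {
  "motion": [
    [-615, 110, -25, 0, 0, 0, 46],
    [-615, 110, -25, 0, 0, 0, 46],
    [-615, 110, -25, 0, 0, 0, 46],
    [-615, 110, -25, 0, 0, 0, 46],
    [-615, 110, -25, 0, 0, 0, 46],
    [-615, 110, -25, 0, 0, 0, 46],
    [-615, 110, -25, 0, 0, 0, 46],
    [-615, 110, -25, 0, 0, 0, 46],
    [-615, 110, -25, 0, 0, 0, 46],
    [-615, 110, -25, 0, 0, 0, 46],
    [-615, 110, -25, 0, 0, 0, 46],
    [-615, 110, -25, 0, 0, 0, 46]
  ]
}}

```text
time: 17.82
tcp_pos: [501.7, -376.2, 167.8]
ee_rot: [-0.001, 0.707, 0.708, 0.0]
ft_force: [0.4, 0.6, -0.3]
gripper_width: 46.0
grip_force: 0.0
```

Run:
```python
from h import *
c=r.camera("scene");t=r.camera("top")
crop(c,140,110,420,320,2.5,"pics/e.png")
# tin/handle montage
a=cv2.resize(t["color"][190:340,140:240],None,fx=4,fy=4);b=cv2.resize(c["color"][300:420,160:270],None,fx=4,fy=4)
w=np.zeros((600,800,3),np.uint8);w[:600,:400]=a;w[:480,400:800]=b[:,:400];cv2.imwrite("pics/f.png",w)
s=r.sense();print(s["tcp_pos"],local([501.5,-378,54],down(0)))
```

```text
[ 502.2  -375.38  168.93] (array([ -2.73,  -0.62, 114.92]), array([-0., -0.,  0.]))
```

View pics/f.png

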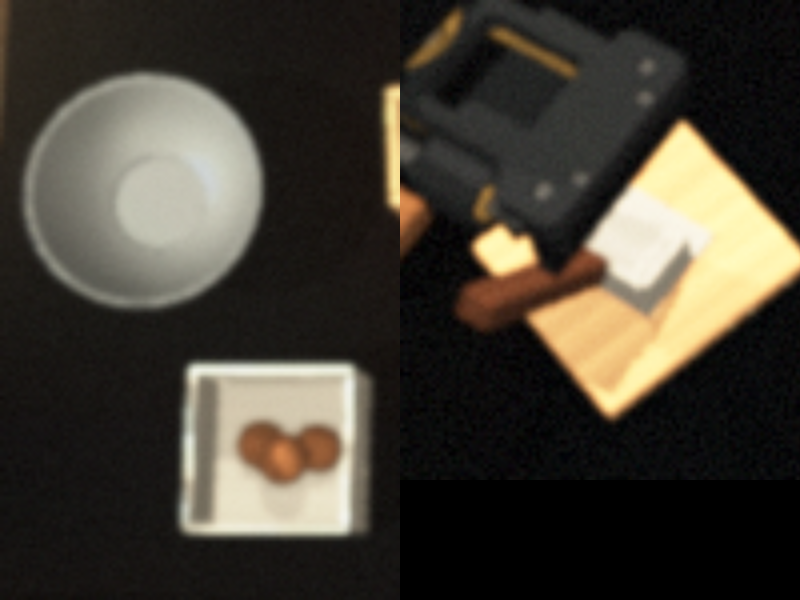

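All three shells are in the tin at (260,445), (285,455) and (320,445). The scoop's handle lies below the gripper. I'll grip it.

Emit:
{"method": "step_arm", "body": {
  "motion": [
    [-2, 0, 60, 0, 0, 0, 46],
    [-2, 0, 100, 0, 0, 0, 46],
    [-2, 0, 115, 0, 0, 0, 46],
    [-2, 0, 115, 0, 0, 0, 46],
    [-2, 0, 115, 0, 0, 0, 10],
    [-2, 0, 115, 0, 0, 0, 10],
    [-2, 0, 115, 0, 0, 0, 10],
    [-2, 0, 115, 0, 0, 0, 10],
    [-2, 0, 115, 0, 0, 0, 10],
    [-2, 0, 115, 0, 0, 0, 10],
    [-2, 0, 115, 0, 0, 0, 10],
    [-2, 0, 115, 0, 0, 0, 10]
  ],
  "newtons": 55
}}

```text
time: 19.42
tcp_pos: [502.2, -379.4, 54.9]
ee_rot: [0.0, 0.707, 0.707, -0.0]
ft_force: [-1.0, -1.7, 5.1]
gripper_width: 17.2
grip_force: 54.9
```

Emit:
{"method": "step_arm", "body": {
  "motion": [
    [0, 0, -20, 0, 0, 0, 10],
    [0, 0, -60, 0, 0, 0, 10],
    [0, 0, -100, 0, 0, 0, 10],
    [0, 0, -100, 0, 0, 0, 10]
  ]
}}

```text
time: 19.92
tcp_pos: [503.7, -379.7, 159.0]
ee_rot: [0.003, 0.707, 0.708, 0.001]
ft_force: [-0.3, -0.0, -1.8]
gripper_width: 17.3
grip_force: 55.0
```

Run:
```python
from h import *
c=r.camera("scene");t=r.camera("top");s=r.sense();print(s["tcp_pos"],s["gripper_width"],rot().as_matrix())
a=cv2.resize(t["color"][190:330,360:480],None,fx=3.3,fy=3.3);b=cv2.resize(c["color"][260:400,150:270],None,fx=3.3,fy=3.3)
cv2.imwrite("pics/g.png",np.hstack([a,b]));print(a.shape)
```

```text
[ 501.92 -378.84  154.9 ] 17.138950639494695 [[-0.  1.  0.]
 [ 1.  0. -0.]
 [-0.  0. -1.]]
(462, 396, 3)
```

View pics/g.png

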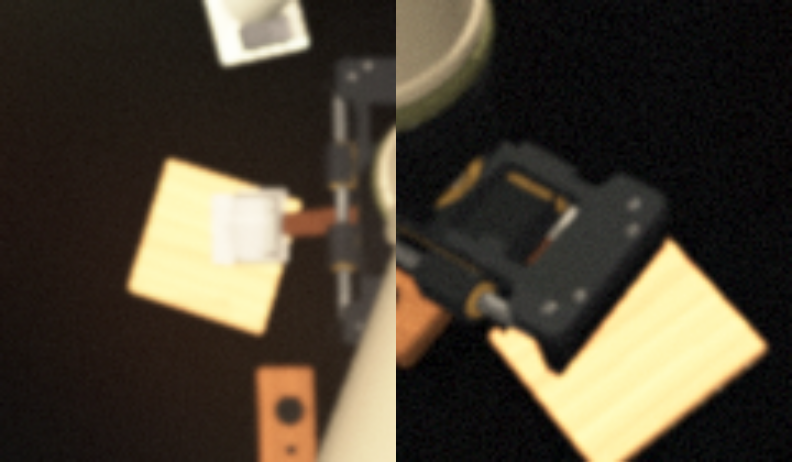

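The scoop is held level, with its lip at crop (212,226). I'll overlay the tray model to refine its pose before inserting the scoop.

```bash
cat >> h.py <<'E'
TC=np.array([592.4,49.5,0]);TY=np.radians(93.6)
def tw(p,C=None,Y=None):
    C=TC if C is None else C;Y=TY if Y is None else Y
    return C+R.from_euler("z",Y).apply(np.array(p,float))
LIP=np.array([88.4,0,46.9])
def scooppose(x,z,pitch,y=0):
    """tcp + Rotation so the lip underside is at tray (x,y,z), nose up by pitch deg"""
    Rt=R.from_euler("z",TY-np.pi/2)*down(0)*R.from_euler("y",pitch,degrees=True)
    return tw([x,y,z])-Rt.apply(LIP),Rt
E
python3 - <<'E'
from h import *
t=r.camera("top");c=r.camera("scene")
print("lip",unproj(t,424.2,258.5,108))
def ov(cam,x0,y0,x1,y1,s):
    im=cv2.resize(cam["color"][y0:y1,x0:x1],None,fx=s,fy=s,interpolation=cv2.INTER_CUBIC)
    for seg in ([(-126,-37,40),(45,-37,40)],[(-126,37,40),(45,37,40)],[(45,-37,66),(126,-37,66),(126,37,66),(45,37,66)],[(-126,-37,18),(-126,37,18)],[(-126,-37,0),(126,-37,0)],[(-126,-37,0),(-126,37,0)]):
        p=np.array([(proj(cam,tw(q))-[x0,y0]+.5)*s for q in seg]).astype(int)
        cv2.polylines(im,[p],False,(255,80,0),1)
    return im
a=ov(t,228,195,346,255,6.5);b=ov(c,305,180,408,305,3)
w=np.zeros((600,790,3),np.uint8);w[:a.shape[0],:a.shape[1]]=a[:,:790]
cv2.imwrite("pics/h1.png",a);
w2=ov(c,305,180,408,305,4.6);
m=np.zeros((max(390,575),0,3),np.uint8)
aa=cv2.resize(a,None,fx=.42,fy=.42);W=np.zeros((600,800,3),np.uint8);W[:w2.shape[0],:w2.shape[1]]=w2;W[:aa.shape[0],475:475+aa.shape[1]]=aa[:,:325]
cv2.imwrite("pics/h2.png",W)
E
```

```text
lip [ 503.66 -290.52  108.  ]
```

View pics/h2.png

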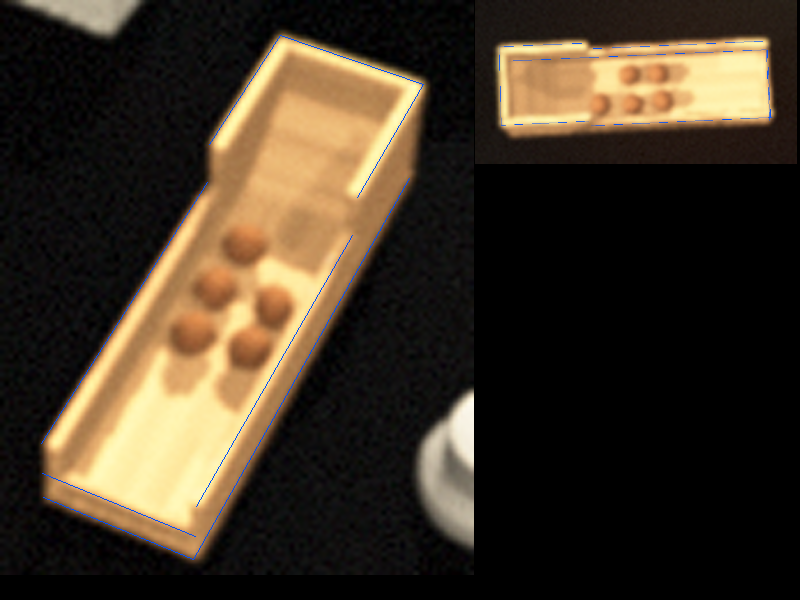

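View pics/h1.png

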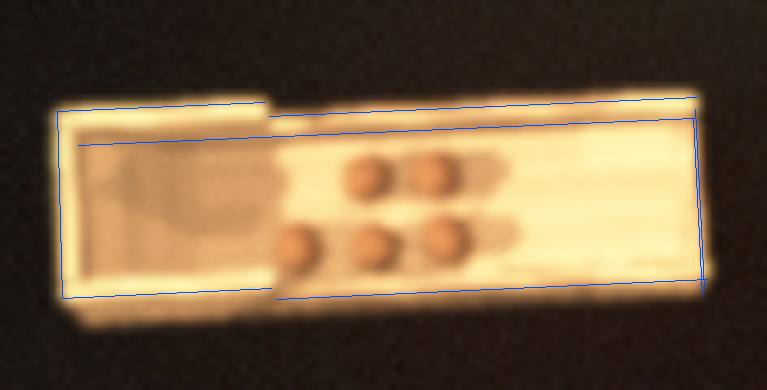

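The model lines lie within about 2 mm of the tray edges in both views. I'll work out the approach.

Run:
```python
from h import *
for a in((-62,95,0),(-62,7,0)):
    p,Rt=scooppose(*a);print(a,p,*local(p,Rt))
```

```text
(-62, 95, 0) [ 601.84 -100.6   141.9 ] [277.82 100.84  11.74] [-0.   -0.   -0.06]
(-62, 7, 0) [ 601.84 -100.6    53.9 ] [277.71 100.98  99.74] [-0.   -0.   -0.06]
```

Emit:
{"method": "step_arm", "body": {
  "motion": [
    [278, 100, 12, 0, 0, -0.06, 10],
    [278, 100, 12, 0, 0, -0.06, 10],
    [278, 100, 12, 0, 0, -0.06, 10],
    [278, 100, 12, 0, 0, -0.06, 10],
    [278, 100, 12, 0, 0, -0.06, 10],
    [278, 100, 12, 0, 0, -0.06, 10],
    [278, 100, 12, 0, 0, -0.06, 10],
    [278, 100, 12, 0, 0, -0.06, 10]
  ]
}}

```text
time: 21.12
tcp_pos: [601.1, -102.7, 142.1]
ee_rot: [-0.0, 0.686, 0.728, -0.001]
ft_force: [0.6, -0.1, -3.2]
gripper_width: 17.3
grip_force: 55.0
```

Run:
```python
from h import *
print(r.sense()["tcp_pos"])
for a in((-62,95,0),(-62,7,0)):
    p,Rt=scooppose(*a);print(a,p,*local(p,Rt))
```

```text
[ 601.13 -102.71  142.06]
(-62, 95, 0) [ 601.84 -100.6   141.9 ] [2.06 0.83 0.16] [-0.  0. -0.]
(-62, 7, 0) [ 601.84 -100.6    53.9 ] [ 2.11  0.92 88.16] [-0.  0. -0.]
```

Emit:
{"method": "step_arm", "body": {
  "motion": [
    [1, 0, 30, 0, 0, 0, 10],
    [1, 0, 55, 0, 0, 0, 10],
    [1, 0, 72, 0, 0, 0, 10],
    [1, 0, 82, 0, 0, 0, 10],
    [1, 0, 87.5, 0, 0, 0, 10],
    [1, 0, 87.5, 0, 0, 0, 10],
    [1, 0, 87.5, 0, 0, 0, 10]
  ]
}}

```text
time: 22.0
tcp_pos: [602.1, -100.0, 55.8]
ee_rot: [0.0, 0.685, 0.728, 0.0]
ft_force: [0.1, -0.6, -0.8]
gripper_width: 17.0
grip_force: 55.0
```

Run:
```python
from h import *
c=r.camera("scene");t=r.camera("top");s=r.sense();print(s["tcp_pos"],s["ft_force"])
a=cv2.resize(t["color"][195:260,230:345],None,fx=3.4,fy=3.4);b=cv2.resize(c["color"][180:310,300:415],None,fx=3.4,fy=3.4)
a=np.vstack([a,np.zeros((b.shape[0]-a.shape[0],a.shape[1],3),np.uint8)]);cv2.imwrite("pics/i.png",np.hstack([a,b]))
for q in((40,7,0),(78,7,0),(85,12,6),(92,17,12),(100,23,18),(107,28,24),(107,40,28),(95,100,28)):
    p,Rt=scooppose(*q);print(q,*local(p,Rt))
```

```text
[ 602.05 -100.     55.67] [-0.45 -0.74 -1.48]
(40, 7, 0) [101.41  -0.43   1.73] [ 0.  0. -0.]
(78, 7, 0) [139.41  -0.5    1.72] [ 0.  0. -0.]
(85, 12, 6) [142.    -0.5    6.21] [ 0.    0.11 -0.  ]
(92, 17, 12) [145.6   -0.52  11.12] [ 0.    0.21 -0.  ]
(100, 23, 18) [151.25  -0.53  15.33] [ 0.    0.31 -0.  ]
(107, 28, 24) [156.99  -0.55  20.72] [ 0.    0.42 -0.  ]
(107, 40, 28) [156.75  -0.54  15.7 ] [ 0.    0.49 -0.  ]
(95, 100, 28) [144.73  -0.46 -44.29] [ 0.    0.49 -0.  ]
```

View pics/i.png

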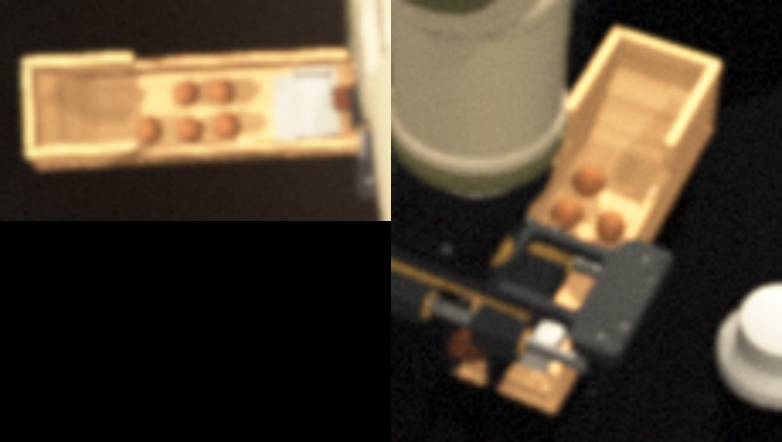

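The scoop sits between the tray walls, with its lip at (277,100) and the nuts ahead of it. I'll push slowly along the floor.

Emit:
{"method": "step_arm", "body": {
  "motion": [
    [8, 0, 1.5, 0, 0, 0, 10],
    [16, 0, 1.5, 0, 0, 0, 10],
    [24, 0, 1.5, 0, 0, 0, 10],
    [32, 0, 1.5, 0, 0, 0, 10],
    [40, 0, 1.5, 0, 0, 0, 10],
    [48, 0, 1.5, 0, 0, 0, 10],
    [56, 0, 1.5, 0, 0, 0, 10],
    [64, 0, 1.5, 0, 0, 0, 10],
    [72, 0, 1.5, 0, 0, 0, 10],
    [80, 0, 1.5, 0, 0, 0, 10],
    [88, 0, 1.5, 0, 0, 0, 10],
    [96, 0, 1.5, 0, 0, 0, 10]
  ]
}}

```text
time: 23.6
tcp_pos: [595.8, -3.7, 53.5]
ee_rot: [0.0, 0.685, 0.728, -0.0]
ft_force: [0.4, 0.3, -1.5]
gripper_width: 17.7
grip_force: 55.0
```

Run:
```python
from h import *
c=r.camera("scene");t=r.camera("top");s=r.sense();print(s["tcp_pos"],s["ft_force"])
a=cv2.resize(t["color"][195:260,230:345],None,fx=3.4,fy=3.4);b=cv2.resize(c["color"][180:310,300:415],None,fx=3.4,fy=3.4)
a=np.vstack([a,np.zeros((b.shape[0]-a.shape[0],a.shape[1],3),np.uint8)]);cv2.imwrite("pics/j.png",np.hstack([a,b]))
for q in((70,6.5,0),(78,7,0),(85,12,6),(92,17,12),(100,23,18),(107,28,24),(107,40,28),(95,100,28)):
    p,Rt=scooppose(*q);print(q,*local(p,Rt))
```

```text
[595.77  -2.73  53.62] [-0.4  -0.08 -2.06]
(70, 6.5, 0) [33.93 -0.09  0.24] [ 0. -0. -0.]
(78, 7, 0) [41.93 -0.1  -0.26] [ 0. -0. -0.]
(85, 12, 6) [44.51 -0.1   4.24] [ 0.   0.1 -0. ]
(92, 17, 12) [48.11 -0.1   9.15] [ 0.    0.21 -0.  ]
(100, 23, 18) [53.76 -0.1  13.36] [ 0.    0.31 -0.  ]
(107, 28, 24) [59.49 -0.11 18.76] [ 0.    0.42 -0.  ]
(107, 40, 28) [59.26 -0.11 13.74] [ 0.    0.49 -0.  ]
(95, 100, 28) [ 47.29  -0.09 -46.26] [ 0.    0.49 -0.  ]
```

View pics/j.png

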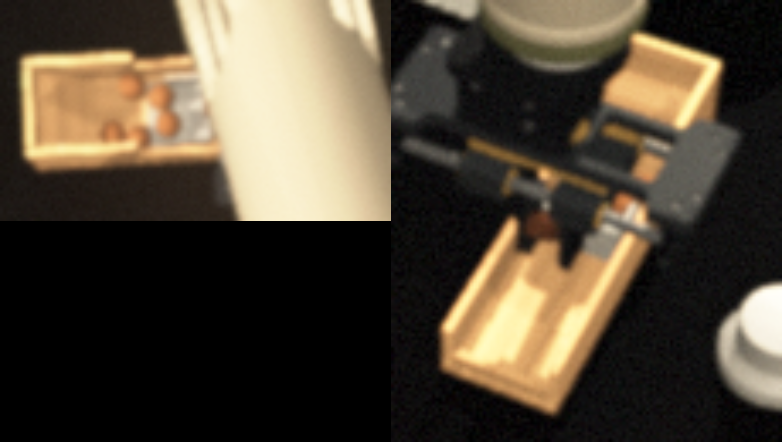

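Two nuts are on the lip at (160,95) and (168,123), and three lie ahead near the ramp. I'll climb the ramp.

Emit:
{"method": "step_arm", "body": {
  "motion": [
    [10, 0, 0, 0, 0, 0, 10],
    [20, 0, 0, 0, 0, 0, 10],
    [30, 0, 0, 0, 0, 0, 10],
    [40, 0, 0, 0, 0, 0, 10],
    [44, 0, 3, 0, 0.1, 0, 10],
    [48, 0, 8, 0, 0.21, 0, 10],
    [53, 0, 12.5, 0, 0.31, 0, 10],
    [59, 0, 18, 0, 0.42, 0, 10],
    [59, 0, 13, 0, 0.49, 0, 10],
    [59, 0, 13, 0, 0.49, 0, 10],
    [59, 0, 13, 0, 0.49, 0, 10]
  ]
}}

```text
time: 25.08
tcp_pos: [592.2, 55.3, 40.7]
ee_rot: [-0.176, 0.665, 0.707, 0.166]
ft_force: [0.8, 0.2, -2.9]
gripper_width: 17.6
grip_force: 55.0
```

Run:
```python
from h import *
c=r.camera("scene");t=r.camera("top");s=r.sense();print(s["tcp_pos"],s["ft_force"],s["joints"])
a=cv2.resize(t["color"][195:260,230:345],None,fx=3.4,fy=3.4);b=cv2.resize(c["color"][180:310,300:415],None,fx=3.4,fy=3.4)
a=np.vstack([a,np.zeros((b.shape[0]-a.shape[0],a.shape[1],3),np.uint8)]);cv2.imwrite("pics/k.png",np.hstack([a,b]))
for q in((107,40,28),(105,60,28),(100,100,28)):
    p,Rt=scooppose(*q);print(q,*local(p,Rt))
```

```text
[592.18  55.97  40.94] [ 0.72 -0.04 -2.28] [ 0.63  0.62 -0.69  1.68 -0.13  1.01  0.17]
(107, 40, 28) [-0.08 -0.18  1.12] [ 0. -0.  0.]
(105, 60, 28) [  7.55  -0.17 -17.47] [ 0. -0.  0.]
(100, 100, 28) [ 21.92  -0.15 -55.13] [ 0. -0.  0.]
```

View pics/k.png

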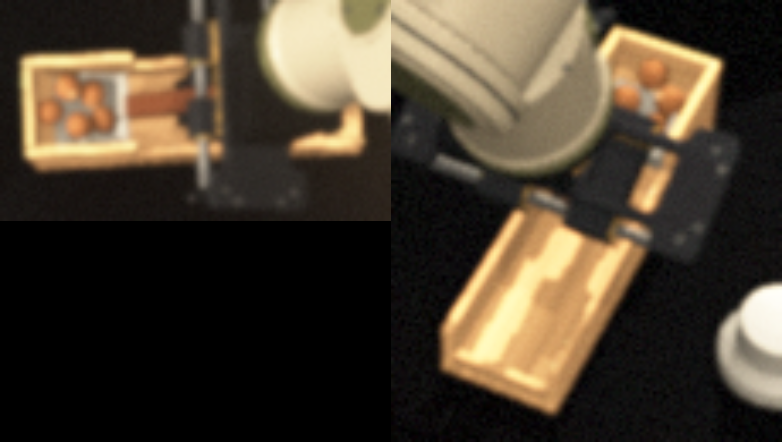

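Four nuts sit in the pan, and one at (48,110) rests between the lip and the end wall. I'll tilt more, raise the scoop along the wall, then back off below the rim and lift.

Run:
```python
from h import *
for q in((109,36,32),(111,42,38),(100,50,38),(75,52,38),(70,80,36),(70,120,32)):
    p,Rt=scooppose(*q);print(q,*local(p,Rt))
```

```text
(109, 36, 32) [-3.25 -0.19 11.88] [0.   0.07 0.  ]
(111, 42, 38) [-2.41 -0.19 17.3 ] [0.   0.17 0.  ]
(100, 50, 38) [-8.37 -0.19  5.07] [0.   0.17 0.  ]
(75, 52, 38) [-29.5   -0.19  -8.44] [0.   0.17 0.  ]
(70, 80, 36) [-19.63  -0.17 -38.81] [0.   0.14 0.  ]
(70, 120, 32) [  1.77  -0.14 -80.6 ] [0.   0.07 0.  ]
```

Emit:
{"method": "step_arm", "body": {
  "motion": [
    [-3, 0, 9, 0, 0.07, 0, 10],
    [-2, 0, 17, 0, 0.17, 0, 10],
    [-2, 0, 17, 0, 0.17, 0, 10],
    [-5, 0, 10, 0, 0.17, 0, 10],
    [-8, 0, 5, 0, 0.17, 0, 10],
    [-8, 0, 5, 0, 0.17, 0, 10],
    [-15, 0, 0, 0, 0.17, 0, 10],
    [-22, 0, -4, 0, 0.17, 0, 10],
    [-29, 0, -8, 0, 0.17, 0, 10],
    [-29, 0, -8, 0, 0.17, 0, 10]
  ]
}}

```text
time: 26.42
tcp_pos: [594.2, 24.2, 33.7]
ee_rot: [-0.236, 0.649, 0.689, 0.222]
ft_force: [-1.3, 0.2, -2.1]
gripper_width: 17.5
grip_force: 55.0
```

Run:
```python
from h import *
c=r.camera("scene");t=r.camera("top");s=r.sense();print(s["tcp_pos"],s["ft_force"],s["joints"])
cv2.imwrite("pics/l_s.png",c["color"]);cv2.imwrite("pics/l_t.png",t["color"])
for q in((75,52,38),(70,80,36),(70,120,32)):
    p,Rt=scooppose(*q);print(q,*local(p,Rt))
hsv=cv2.cvtColor(t["color"],cv2.COLOR_BGR2HSV)[195:260,230:345]
hs=hsv.reshape(-1,3);m=cv2.inRange(hsv,(3,130,60),(16,255,220))
for row in m[::2]:print("".join("#" if x else "." for x in row[:75]))
```

```text
[593.95  25.51  33.91] [-1.23  0.94 -2.86] [ 0.76  0.74 -0.72  1.62 -0.21  1.08  0.33]
(75, 52, 38) [ 0.78 -0.05 -0.19] [ 0.  0. -0.]
(70, 80, 36) [ 15.69  -0.04 -28.43] [ 0.   -0.03 -0.  ]
(70, 120, 32) [ 43.9   -0.04 -65.96] [ 0.  -0.1 -0. ]
...........................................................................
...........................................................................
...........................................................................
...........................................................................
...........................................................................
...........................................................................
...........................................................................
.....................................................................##....
........................................#############....##....######..#...
....................................................................#####..
..........#################...#####................#####################...
..........##########
[... 951 characters left out ...]
################
.........#########################################.##......................
............####.#.........................................................
...........................................................................
...........................................................................
...........................................................................
...........................................................................
...........................................................................
...........................................................................
...........................................................................
```

Run:
```python
from h import *
k=cv2.imread("pics/k.png");H=cv2.cvtColor(k,cv2.COLOR_BGR2HSV)
for n,(x,y) in dict(nut=(98,95),nut2=(68,84),end=(48,110),nut3=(78,123),ramp=(50,70),rwall=(30,100),floor=(150,80),pan=(115,80),snut=(654,72)).items():print(n,k[y,x],H[y,x])
t=cv2.imread("pics/l_t.png").astype(int)[195:260,230:345]
rg=t[...,2]/np.maximum(t[...,1],1)
for row in rg[8:52]:print("".join("%d"%min(9,max(0,int((x-1)*8))) for x in row[5:65]))
```

```text
nut [ 71 118 186] [ 12 158 186]
nut2 [ 84 144 222] [ 13 159 222]
end [ 86 145 225] [ 13 158 225]
nut3 [ 88 151 230] [ 13 157 230]
ramp [ 82 129 174] [ 15 135 174]
rwall [140 212 242] [ 21 107 242]
floor [102 159 214] [ 15 133 214]
pan [158 179 193] [ 18  46 193]
snut [ 78 136 213] [ 13 162 213]
211120012221011121333112111122213212211102121211212221322111
011121222121211111122223222122221323121212121122121231112122
020111120112133112221112311221113212211222121222242112111321
101200111110121112101221121222211122120212112222121211111111
112110101110011012211120112221111123112222122221221221211112
102110211201012112222111311122211221212110111122122121111101
111111111111212212222222222222122221132212111122222122221123
112222121212111122222222211111111222222223222223223322222223
112111111111111111111111100000000122323333332222222222222222
111110000000000000000000000000000122323233322211110110000011
110000000000000000011111111111111222222222221111110010000012
111011111111111112222222222222222221111222222222222222211222
111122222222222222223222233333211111112222111223222223222223
11002222222
[... 1179 characters left out ...]
11000000000000112222222222222
211002222222222222222221111111111110101111111222222222222222
211001221111111111111111111000000001121222222222222222222222
121101100000000000000000000000000012222221111111111111111111
211000000000000000000000001111111122222111111111111111111222
111100001111111111111111122222222222222111222222222222222223
112111222222222222222222222222222233222222233333333322233333
212222222222222222222222332233333333233333332333233333332333
212333232233223233333333333333333333333333323333222322232234
111323333333333233333333333333343333332233322242222221222233
221123333333333333324242223223232322332233221222211213222321
111122223322211223222322132242221224312412421232122334322113
```

The R/G map shows the pile of nuts in the pan and nothing left on the ramp, with one nut at the lip. I'll lift gently at the same pitch.

Run:
```python
from h import *
for q in((75,120,38),(265,120,38,18)):
    p,Rt=scooppose(*q);print(q,p,*local(p,Rt))
```

```text
(75, 120, 38) [593.88  26.01 102.53] [ 42.49  -0.05 -53.9 ] [ 0.  0. -0.]
(265, 120, 38, 18) [563.98 214.51 102.53] [192.53 -18.42  62.61] [ 0.  0. -0.]
```

Emit:
{"method": "step_arm", "body": {
  "motion": [
    [3, 0, -4, 0, 0, 0, 10],
    [7, 0, -9, 0, 0, 0, 10],
    [11, 0, -14, 0, 0, 0, 10],
    [15, 0, -19, 0, 0, 0, 10],
    [19, 0, -24, 0, 0, 0, 10],
    [23, 0, -29, 0, 0, 0, 10],
    [27, 0, -34, 0, 0, 0, 10],
    [31, 0, -39, 0, 0, 0, 10],
    [35, 0, -44, 0, 0, 0, 10],
    [39, 0, -49, 0, 0, 0, 10],
    [42, 0, -54, 0, 0, 0, 10],
    [42, 0, -54, 0, 0, 0, 10]
  ]
}}

```text
time: 28.02
tcp_pos: [594.3, 25.4, 102.8]
ee_rot: [-0.236, 0.648, 0.689, 0.222]
ft_force: [0.8, 0.3, -2.6]
gripper_width: 17.3
grip_force: 55.0
```

```bash
cat >> h.py <<'E'
def rg(cam,x0,y0,x1,y1,st=1):
    t=cv2.GaussianBlur(cam["color"],(3,3),0).astype(int)[y0:y1:st,x0:x1:st];q=t[...,2]/np.maximum(t[...,1],1);q[t.max(2)<50]=1
    for row in q:print("".join(".123456789"[min(9,max(0,int((x-1)*8)))] for x in row))
E
python3 - <<'E'
from h import *
t=r.camera("top");s=r.sense();print(s["tcp_pos"],s["ft_force"])
rg(t,230,195,335,255)
p,Rt=scooppose(265,120,38,18);print(*local(p,Rt))
E
```

```text
[594.08  25.39 102.46] [-0.06  0.68 -1.88]
........................................................................1111..1122221...1....111111111111
.......................................................................1.11....1222211..1....111111111111
.......................................................................1.......1222211...111111222211111.
.......................................................................1......11222211...111111222211111.
.......................................................................1......11222211...111111122211111.
.......................................................................1......11222211.11111111111111111.
.......................................................................1......1122222111111111111111111..
.......................................................................1......1122222111111111111111111..
.......................................................................1......11222121111111...111111111.
.......................................................................11....111222221111111...11111111
[... 4639 characters left out ...]
.......111.1..1.........111
......................................................................................111....1.......1.1.
.....................................................................................1..1.............1.1
..........................................................................................11.........111.
.........................................................................................................
.........................................................................................................
.........................................................................................................
[150.65 -18.53 116.75] [ 0.  0. -0.]
```

Emit:
{"method": "step_arm", "body": {
  "motion": [
    [3, 0, 2, 0, 0, 0, 10],
    [10, -1, 8, 0, 0, 0, 10],
    [22, -3, 17, 0, 0, 0, 10],
    [37, -5, 29, 0, 0, 0, 10],
    [54, -7, 42, 0, 0, 0, 10],
    [72, -9, 56, 0, 0, 0, 10],
    [90, -11, 70, 0, 0, 0, 10],
    [108, -13, 84, 0, 0, 0, 10],
    [125, -15, 97, 0, 0, 0, 10],
    [138, -17, 107, 0, 0, 0, 10],
    [147, -18, 114, 0, 0, 0, 10],
    [150, -18, 117, 0, 0, 0, 10]
  ]
}}

```text
time: 29.58
tcp_pos: [564.3, 214.9, 101.9]
ee_rot: [-0.236, 0.648, 0.689, 0.222]
ft_force: [-0.2, -0.8, -2.1]
gripper_width: 17.8
grip_force: 55.0
```

Run:
```python
from h import *
s=r.sense();print(s["tcp_pos"],s["ft_force"],s["joints"])
for q in((268,90,20,18),(272,70,0,18),(272,66,-20,18),(270,66,-40,18),(270,66,-55,18)):
    p,Rt=scooppose(*q);print(q,*local(p,Rt))
```

```text
[564.33 214.85 101.89] [-0.2  -0.77 -2.12] [ 0.59  0.57 -0.84  1.75 -0.31  0.95  0.09]
(268, 90, 20, 18) [ 2.85 -0.37 -0.25] [ 0.   -0.31 -0.  ]
(272, 70, 0, 18) [22.48 -0.39 -1.56] [ 0.   -0.66 -0.  ]
(272, 66, -20, 18) [53.72 -0.41 -6.95] [ 0.   -1.01 -0.  ]
(270, 66, -40, 18) [86.72 -0.45 -4.69] [ 0.   -1.36 -0.  ]
(270, 66, -55, 18) [110.72  -0.48   5.62] [-0.   -1.62 -0.  ]
```

Emit:
{"method": "step_arm", "body": {
  "motion": [
    [1, 0, 0, 0, -0.16, 0, 10],
    [3, 0, 0, 0, -0.31, 0, 10],
    [12, 0, -1, 0, -0.48, 0, 10],
    [22, 0, -2, 0, -0.66, 0, 10],
    [38, 0, -4, 0, -0.84, 0, 10],
    [54, 0, -7, 0, -1.01, 0, 10],
    [70, 0, -6, 0, -1.18, 0, 10],
    [87, 0, -5, 0, -1.36, 0, 10],
    [100, 0, 0, 0, -1.5, 0, 10],
    [110, 0, 5, 0, -1.62, 0, 10],
    [110, 0, 5, 0, -1.62, 0, 10],
    [110, 0, 5, 0, -1.62, 0, 10]
  ]
}}

```text
time: 31.08
tcp_pos: [559.6, 303.5, 165.5]
ee_rot: [0.336, 0.609, 0.646, -0.316]
ft_force: [0.4, -1.0, -0.8]
gripper_width: 17.3
grip_force: 55.0
```

Run:
```python
from h import *
s=r.sense();print(s["tcp_pos"],s["ft_force"],s["joints"])
c=r.camera("scene");t=r.camera("top");cv2.imwrite("pics/m_s.png",c["color"]);cv2.imwrite("pics/m_t.png",t["color"])
for q in((270,66,-55,18),(268,120,-20,18),(262,150,0,18)):
    p,Rt=scooppose(*q);print(q,*local(p,Rt))
rg(c,360,120,440,190)
```

```text
[559.63 303.48 165.54] [ 0.45 -1.03 -0.84] [-0.7   0.9  -0.35  1.05  0.84  2.03 -0.93]
(270, 66, -55, 18) [ 2.79 -1.61 -1.52] [-0. -0. -0.]
(268, 120, -20, 18) [-53.58  -1.3   28.2 ] [-0.    0.61 -0.  ]
(262, 150, 0, 18) [-71.45  -1.17  49.1 ] [-0.    0.96 -0.01]
......................................4555543...................................
......................................5555553...................................
......................................5555554...................................
......................................5556565...................................
......................................66665555..................................
.....................................566655665.................................3
.....................................655565666................................33
.....................................655555656...............................222
.....................................66555665................................222
....................................565665666...............................2222
..........................
[... 4133 characters left out ...]
....................................................
................................................................................
................................................................................
................................................................................
................................................................................
................................................................................
.....3333.......................................................................
....233333333...................................................................
...233222323332.................................................................
```

The scene map shows five nuts in the bowl and an empty scoop. I'll level off and retreat.

Emit:
{"method": "step_arm", "body": {
  "motion": [
    [-20, 0, -10, 0, 0.1, 0, 10],
    [-30, -1, 0, 0, 0.25, 0, 10],
    [-42, -1, 14, 0, 0.42, 0, 10],
    [-53, -1, 28, 0, 0.61, 0, 10],
    [-62, -1, 38, 0, 0.78, 0, 10],
    [-71, -1, 49, 0, 0.96, 0, 10],
    [-71, -1, 49, 0, 0.96, 0, 10],
    [-71, -1, 49, 0, 0.96, 0, 10]
  ]
}}

```text
time: 32.17
tcp_pos: [563.3, 221.7, 196.7]
ee_rot: [0.001, 0.686, 0.727, 0.0]
ft_force: [-0.1, 0.1, -1.3]
gripper_width: 17.5
grip_force: 55.0
```

Run:
```python
from h import *
s=r.sense();print(s["tcp_pos"],s["ft_force"],s["joints"])
# target tcp above grip-time pose, yaw 0
print(local([502,-379,160],down(0)))
```

```text
[563.27 221.74 196.69] [-0.15  0.12 -1.26] [ 0.02  0.36 -0.6   1.53  0.21  1.31 -0.54]
(array([-596.13,  -96.16,   37.07]), array([0.  , 0.  , 0.06]))
```

Emit:
{"method": "step_arm", "body": {
  "motion": [
    [-596, -96, 0, 0, 0, 0.06, 10],
    [-596, -96, 37, 0, 0, 0.06, 10],
    [-596, -96, 37, 0, 0, 0.06, 10],
    [-596, -96, 37, 0, 0, 0.06, 10],
    [-596, -96, 37, 0, 0, 0.06, 10],
    [-596, -96, 37, 0, 0, 0.06, 10],
    [-596, -96, 37, 0, 0, 0.06, 10],
    [-596, -96, 37, 0, 0, 0.06, 10],
    [-596, -96, 37, 0, 0, 0.06, 10],
    [-596, -96, 37, 0, 0, 0.06, 10],
    [-596, -96, 37, 0, 0, 0.06, 10],
    [-596, -96, 37, 0, 0, 0.06, 10]
  ]
}}

```text
time: 33.67
tcp_pos: [504.7, -375.2, 158.5]
ee_rot: [-0.0, 0.706, 0.708, 0.0]
ft_force: [-0.0, 0.2, -1.8]
gripper_width: 16.9
grip_force: 55.0
```

Run:
```python
from h import *
s=r.sense();print(s["tcp_pos"],s["ft_force"],local([502,-379,56],down(0)))
c=r.camera("scene");t=r.camera("top")
print("bowl");rg(t,145,205,208,270);print("tray");rg(c,310,185,405,305,2)
```

```text
[ 504.69 -375.24  158.5 ] [-0.01  0.19 -1.8 ] (array([ -3.82,  -2.73, 102.49]), array([ 0., -0.,  0.]))
bowl
...............................................................
...............................................................
...............................................................
...............................................................
...............................................................
...............................................................
...............................................................
...............................................................
...............................................................
...............................................................
...............................................................
...............................................................
...............................................................
...............................................................
...............................................................
...............................
[... 5413 characters left out ...]
..............
..3223321..............2333.....................
..332322..............1223......................
..332221..............2333......................
..32211..............1233.......................
..32221..............2333.......................
..33332211..........1233........................
...332232221.......1233.........................
.....333222221....12233.........................
.......333233322111233..........................
..........333322222233..........................
.............33322233...........................
...............333233...........................
.................332............................
................................................
```

The bowl holds five nuts and the tray is empty. I'll set the scoop down.

Emit:
{"method": "step_arm", "body": {
  "motion": [
    [-1, -1, 40, 0, 0, 0, 10],
    [-1, -1, 75, 0, 0, 0, 10],
    [-1, -1, 92, 0, 0, 0, 10],
    [-1, -1, 99, 0, 0, 0, 10],
    [-1, -1, 102, 0, 0, 0, 10],
    [-1, -1, 104, 0, 0, 0, 10],
    [-1, -1, 104, 0, 0, 0, 10],
    [-1, -1, 104, 0, 0, 0, 10]
  ]
}}

```text
time: 34.78
tcp_pos: [502.9, -379.0, 55.4]
ee_rot: [0.001, 0.707, 0.707, 0.0]
ft_force: [0.7, -2.3, 1.1]
gripper_width: 17.3
grip_force: 55.0
```

Emit:
{"method": "step_arm", "body": {
  "motion": [
    [0, 0, 0.5, 0, 0, 0, 10]
  ]
}}

```text
time: 34.9
tcp_pos: [503.1, -379.3, 55.1]
ee_rot: [0.001, 0.707, 0.707, 0.0]
ft_force: [0.9, -1.9, 7.5]
gripper_width: 17.4
grip_force: 55.0
```

Contact shows as +7 N. I'll release and rise.

Emit:
{"method": "step_arm", "body": {
  "motion": [
    [0, 0, 0, 0, 0, 0, 40],
    [0, 0, 0, 0, 0, 0, 40],
    [0, 0, 0, 0, 0, 0, 40],
    [0, 0, 0, 0, 0, 0, 40],
    [0, 0, -30, 0, 0, 0, 40],
    [0, 0, -70, 0, 0, 0, 40],
    [0, 0, -130, 0, 0, 0, 40],
    [-100, 0, -160, 0, 0, 0, 40],
    [-160, 0, -160, 0, 0, 0, 40],
    [-160, 0, -160, 0, 0, 0, 40],
    [-160, 0, -160, 0, 0, 0, 40]
  ]
}}

```text
time: 36.28
tcp_pos: [500.7, -541.8, 212.9]
ee_rot: [-0.0, 0.708, 0.706, -0.001]
ft_force: [0.4, -0.4, -0.7]
gripper_width: 39.9
grip_force: 0.0
```

Run:
```python
from h import *
c=r.camera("scene");t=r.camera("top")
q=lambda cam,x0,y0,x1,y1:cv2.resize(cam["color"][y0:y1,x0:x1],(390,290),interpolation=cv2.INTER_CUBIC)
cv2.imwrite("pics/z.png",np.vstack([np.hstack([q(c,150,300,284,400),q(c,280,110,440,230)]),np.hstack([q(t,370,200,504,300),q(t,140,195,274,295)])]))
print(r.sense()["time"])
```

```text
36.375
```

View pics/z.png

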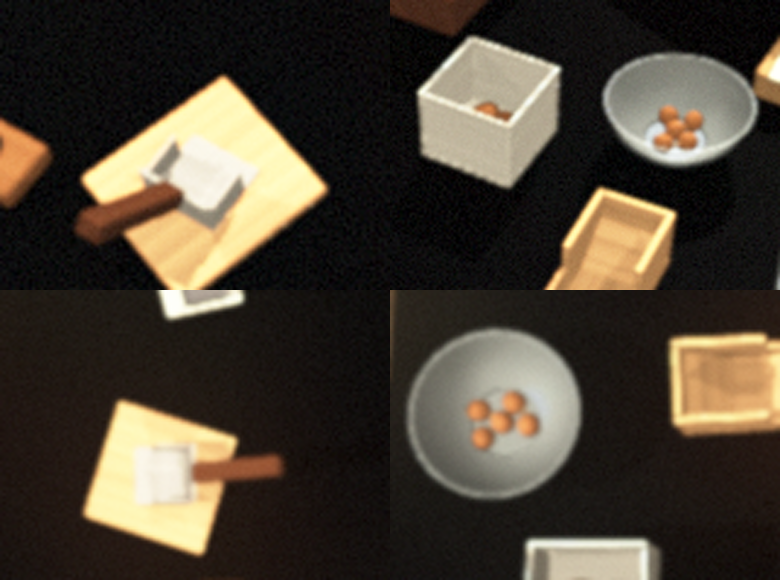

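The scoop lies level in the middle of its coaster at (165,475). Five nuts are in the bowl around (500,420), and the shells are in the tin at (495,112). I'll hand it in.

```bash
python3 -c "
from cell import r
print(r.close_job())"
```

```text
the job is handed in; nothing more can be done
None
```

I handed the job in at about 36 s of the 210 s allowed: all three half shells are in the tin, all five nuts are in the bowl (one scoop was enough), and the empty scoop lies level on its coaster; the hand-in gave back no verdict, so this rests on my last pictures.

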